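# Free the retaining shoe and take the tape roll off its stand

### The job

The wide tape roll is held on its stand by the sliding shoe. Turn the clamp knob anticlockwise until it is fully loose before moving the shoe, slide the shoe fully back from the roll and leave it there with the clamp loose, then lift the roll straight up off its spindle and gently stand it on its end, flat on the floor of the steel tray. Do not drop the roll, and leave the test-tube rack, the bottle and the flask alone.

Things in the scene. Friction and masses are not known exactly. Their poses are not given: they have to be found in the camera images.
- stand: tape stand fixed to the bench: aluminium base plate 94 (x) by 225 (local y -125 to +100) by 12 mm high; upright steel spindle, 20 mm diameter, at local y +55 mm, top at z 80 mm; 36 mm wide rail along y (-115 to +15 mm) with a grey sliding shoe. The roll stands over the spindle on a disc, top 15 mm above the bench. Origin: underside, on the bench, z up. Left or right of the tray, yaw 0.1 to 0.75
- spindle_top (a point): centre of the spindle's top end, 80 mm above the bench (axes as stand)
- shoe (a joint): shoe's position along the rail, m: 0 = fully forward (towards the spindle), 0.050 = fully back against its stop; it moves towards the stand's -y; starts at 0 to 0.008. Slides with a few newtons when the clamp is loose, held by friction when it is tight
- shoe_lip (a point): middle of the lower front edge of the shoe's lip (axes as stand), 68 mm above the bench. The shoe is a grey wedge 56 mm wide, 74 mm long, 76 mm high at its upright front; its lip, 44 mm wide and 8 mm thick, juts 16 mm forward over the roll's top rim (3 mm play). Its back slopes 35 degrees down away from the spindle and carries the knob
- knob_grip (a point): on the knob's axis, 34 mm above the shoe's slope. Black T-bar 64 mm long (point x), 16 mm thick (point y, grip it so), 28 mm deep (14 to 42 mm above the slope), on a hub 30 mm across, 12 mm high. Site z = knob axis, out of the slope, leaning 35 degrees from vertical to the stand's -y. Turns with the knob, moves with the shoe; at knob 0.65 rad the bar lies along the stand's x
- knob (a joint): angle of the clamp knob, rad: 0 = tight, 1.3 = fully loose (stop); grows anticlockwise as seen looking at the knob from above; starts at 0 to 0.2. The clamp is loose from about 0.9.
- roll: wide tape roll, white with a cardboard core, 64 mm outer diameter, 50 mm high, 29 mm bore, 0.09 to 0.18 kg; origin: centre of its underside, z along the bore, up. It stands upright over the spindle.
- tray: shallow open steel tray, loose, 200 (x) by 170 (y) by 25 mm high outside, walls and floor 4 mm thick; origin: centre of its underside, on the bench, z up
- rack: white test-tube rack, 85 by 190 mm, 94 mm high with its tubes, beyond the work; leave alone. Origin: centre of its underside
- bottle: brown glass bottle with blue cap, 72 mm diameter, 150 mm high, beyond the work; leave alone. Origin: centre of its underside
- flask: round flask on a cork ring, 90 mm diameter, 115 mm high, beyond the work; leave alone. Origin: centre of its underside
There are look-alikes about, which are no part of the job. Of the things like the roll, leave any that is blue, red or yellow; of the rest the larger one is meant.

How it is judged:
On the way, in this order (a step that is already met when the one before it is completed fails the run):
1. the clamp knob is turned loose (at least 1.0 rad) while the shoe has not yet moved by 10 mm (value of joint knob above 1 rad and distance of shoe_lip from where it was at the start of the episode below 0.01 m), for 0.1 s.
2. the shoe is slid fully back (at least 46 of 50 mm) with the roll still on its spindle (value of joint shoe above 0.046 m and z of roll in the frame of stand below 0.03 m and horizontal distance between roll and spindle_top below 0.012 m), for 0.1 s.
3. the roll is lifted clear of the spindle's top, upright (z of roll in the frame of spindle_top above 0 m and angle between roll's own z axis and vertical below 0.35 rad), for 0.1 s.
At the end, for the whole second after the job is handed in: The roll stands released and at rest on its end (within 0.1 rad of upright) on the floor of the tray, inside its walls; the shoe is still back (at least 44 of 50 mm) and the knob still loose (at least 0.9 rad) (x of roll in the frame of tray between -0.066 and 0.066 m and y of roll in the frame of tray between -0.051 and 0.051 m and z of roll in the frame of tray between 0.001 and 0.008 m and angle between roll's own z axis and vertical below 0.1 rad and angle between tray's own z axis and vertical below 0.05 rad and linear speed of roll below 0.02 m/s and contact force between the fingers and roll below 0.1 N and value of joint shoe above 0.044 m and value of joint knob above 0.9 rad); the robot touches nothing.
It fails at once if the roll is dropped or thrown: moves faster than 0.45 m/s while out of the fingers (linear speed of roll above 0.45 m/s and contact force between the fingers and roll below 0.05 N).
It fails at once if the rack is displaced by more than 30 mm (distance of rack from where it was at the start of the episode above 0.03 m).
It fails at once if the bottle is displaced by more than 30 mm (distance of bottle from where it was at the start of the episode above 0.03 m).
It fails at once if the flask is displaced by more than 30 mm (distance of flask from where it was at the start of the episode above 0.03 m).
It also fails if it takes over 54 s, if anything falls off the work surface, if the arm or the gripper's body presses on something with over 40 N, if the wrist force passes 120 N, or if a joint passes its speed limit or range.

### The arm

A 6-joint arm with a two-finger parallel gripper is mounted at the origin on the work surface. World frame = base frame: x ahead of the robot, y to its left, z up, the work surface at z = 0. Lengths are in m, angles in rad, forces in N, time in s.
With the tool pointing down it reaches from about 0.25 to 0.725 m from the base axis. Payload 4 kg.
Tool frame: the origin (TCP) lies at the very end of the fingers, on their centre line; the grasp point (between the pads) lies 19 mm behind it; z points along the fingers, y is the line along which they close (so a half turn about z gives the same grasp; the last joint's range is limited). The gripper opens to 85 mm and grips with 20 to 120 N. Pads are 22 mm wide; open, the fingers measure 114 mm over their backs; the gripper's body (76 mm by 85 mm) begins 54 mm behind the grasp point. The pads swing forward as they close: fully open they stand 13 mm farther back than shut.
Start: joints at [1.138, 0.241, 0.005, 1.335, 0, 1.571], TCP at [0.21, 0.454, 0.231] pointing down, gripper open.
Joint ranges: [-2.72, 2.72], [-1.05, 1.87], [-1.09, 1.28], [-1.99, 2.15], [-1.42, 1.44], [-3.14, 3.14]. Speed limits (rad/s): [2.79, 2.79, 3.14, 3.14, 3.14, 3.14].

### API

Orientations are given as a 3x3 rotation matrix whose columns are the frame's x, y, z axes.
In Python, from cell import r, capture, hand_in, finder gives the robot as it stands.
- The arm moves only by the tool jog_arm, never from a script. Its argument "motion" is a list of rows, each a list of 3 entries, a list of its own where there are three numbers: the shift along the tool's x, y, z each as a share of 0.025 m, from -1 to 1, then the turn, a rotation vector about the tool's x, y, z each as a share of 8 degrees, from -1 to 1, then the opening, from -1 (shut) to 1 (fully open). A call has 1 to 12 rows; each row shifts and turns the commanded pose from where the row before left it, along the tool's axes as they then stand; what a row does not reach is not made up. A row lasts 1/10 s, in which the tool goes at most 50 mm and 8.59 degrees, less where a joint would pass 70% of its speed; a pose out of reach is approached as far as the arm can. A call with a number of a shift or a turn outside -1 to 1 is refused whole. A call with a gripper value outside its range is refused whole. The fingers move at their own pace and stop on an object; "grip_force" is the grip in N (left out, the last holds). Time passes only in rows, so rows that do not move let the fingers close. It gives the time, the measured TCP pose, the force, the opening and the grip force at its end, in the units of the state.
- r.observe(): the state, without advancing time (a new reading comes with each control period).
- capture(name): name is "scene" or "top" or "wrist"; returns a dict with "image" (480x640x3 uint8, blue, green, red), "fovy" (degrees; the focal length in pixels is half the picture's height over the tangent of half this angle, whatever the lens; pixels are square), "cx", "cy" (the principal point, pixels), "R" (3x3) and "t" (3): a world point X has camera coordinates R X + t; the wrist camera has in their place "tool_from_camera" (4x4, takes a point from camera to tool coordinates, whose origin is the TCP and whose axes are the flange's). Camera axes: x right, y down, z forward; pixel columns grow to the right and rows downward; lengths in m; the calibration is good to about 2 mm. A picture is of the moment at which its call begins: read the wrist's pose just before it. There is no depth.
- hand_in(): hands the job in; it is judged then, once.
Trained networks look in the newest picture that a camera, given by its name, has taken for a name from the list of things; names that differ only in an ending like _2 or _b are one class to them, and where a whole thing is asked for, a point or a joint stands for the part that bears it (a point fixed in the world has none). Each returns a list of dicts, best first, with "confidence" (0 to 1); they miss things now and then, are a little off and sometimes report something else, mostly with a low value. They report only what shows in the picture. A call takes as long as a camera call. They do not tell look-alikes from the thing itself.
- finder.find_in(camera, name): "position" ([x, y, z] in m, in world coordinates, good to about 4 mm: the middle of the surface that is visible of it).
- finder.cut_out(camera, name): "mask" (480x640 bool, what is visible of it).
- finder.landmark_of(camera, name): "position" ([x, y, z] in m, in world coordinates, good to about 4 mm: a listed point, or the origin of a listed thing).
The state is a dict: "t": time; "joint_pos": joint angles; "joint_velocities": joint speeds; "joint_torque": joint torques, N m; "ee_pos": TCP position; "eef_rot": TCP orientation; "wrist_force": force on the tool from outside, world axes, zero at the start; "ft_torque": the same for the moment, N m; "opening": finger opening in m; "gripper_force": force on a finger pad.
Only numpy, scipy, OpenCV 4.12 (cv2) and the standard library are available. Lean on these libraries where they do the work, as an engineer would, in place of code of your own. Each camera call takes 0.05 s, during which the arm holds its last target. There are 200 camera calls.

## Working session

There is one attempt and no reset: what is moved stays moved. The work goes in short steps, Python scripts to look and compute and a tool call to move; the robot and the scene stay as the last step left them, time stands still between calls to the robot, and variables do not carry over. Pictures are saved under pics/ and viewed, at most 10 in all, crops included, and the job is handed in when it is done.

Besides the shell and the picture viewer there is one more tool, called after "Request:" as name(argument=value, ...) on one line, values as JSON. jog_arm: Moves the arm, as the interface text tells. Its arguments: {"type":"object","properties":{"motion":{"type":"array","items":{"type":"array"}},"grip_force":{"type":"number"}},"required":["motion"]}

```bash
mkdir -p pics; ls; python3 - <<'E'
from cell import r,capture,hand_in,finder
import cv2,numpy as np
ims=[]
for c in ["scene","top"]:
    d=capture(c); cv2.imwrite(f"pics/{c}0.png",d["image"]); print(c,d["fovy"],d["cx"],d["cy"])
    R,t=np.array(d["R"]),np.array(d["t"]); f=240/np.tan(np.radians(d["fovy"]/2))
    for n in ["stand","spindle_top","shoe_lip","knob_grip","roll","tray","rack","bottle","flask"]:
        for o in finder.landmark_of(c,n):
            p=R@np.array(o["position"])+t
            print(n,np.round(o["position"],4),round(o["confidence"],2),np.round(p[:2]/p[2]*f+[d["cx"],d["cy"]]))
E
```

```text
pics
scene 54.788116594456945 324.16217490837454 234.60972551043574
stand [ 0.5322 -0.1309  0.0024] 0.92 [271. 270.]
spindle_top [ 0.5098 -0.0836  0.0816] 0.94 [283. 232.]
spindle_top [ 0.5212 -0.1026  0.0652] 0.42 [278. 244.]
shoe_lip [ 0.5191 -0.1038  0.0702] 0.74 [277. 242.]
shoe_lip [ 0.7075  0.4003 -0.0044] 0.23 [491. 236.]
knob_grip [ 0.5609 -0.1738  0.0757] 0.59 [256. 263.]
roll [ 0.5308 -0.344   0.0021] 0.96 [181. 308.]
roll [ 0.3666 -0.17   -0.0035] 0.93 [228. 237.]
roll [ 0.506  -0.0848  0.0157] 0.86 [283. 252.]
roll [ 0.3504 -0.0623 -0.0023] 0.74 [264. 218.]
roll [ 0.6906 -0.0233  0.0009] 0.64 [348. 297.]
roll [ 0.7002 -0.3895  0.0011] 0.4 [188. 380.]
tray [0.5057 0.1601 0.    ] 0.89 [367. 222.]
rack [0.7951 0.008  0.0021] 0.95 [388. 324.]
bottle [0.7044 0.3988 0.0009] 0.71 [490. 233.]
flask [ 6.998e-01 -3.863e-01 -1.000e-04] 0.68 [189. 379.]
top 51.23876924350011 316.7984426414971 233.5259380245655
stand [ 0.5327 -0.13    0.0018] 0.93 [379. 254.]
spindle_top [ 0.5113 -0.0875  0.0833] 0.93 [364. 262.]
spindle_top [ 0.5352 -0.1289  0.0007] 0.37 [378. 253.]
shoe_lip [ 0.5222 -0.1056  0.0682] 0.66 [371. 258.]
knob_grip [ 0.558  -0.1742  0.0794] 0.69 [403. 242.]
roll [ 0.5325 -0.3483 -0.0016] 0.94 [470. 255.]
roll [ 0.5056 -0.0907  0.0146] 0.91 [363. 265.]
roll [ 0.3687 -0.1689  0.0045] 0.76 [396. 324.]
roll [ 6.921e-01 -2.320e-02  6.000e-04] 0.76 [335. 188.]
roll [ 0.3585 -0.0626 -0.0026] 0.7 [350. 327.]
tray [ 0.5063  0.1549 -0.0048] 0.77 [260. 264.]
rack [ 0.7955  0.0072 -0.0031] 0.94 [322. 146.]
bottle [ 0.7079  0.3992 -0.0032] 0.65 [161. 180.]
flask [ 0.7015 -0.3885  0.    ] 0.97 [486. 185.]
```

View pics/scene0.png

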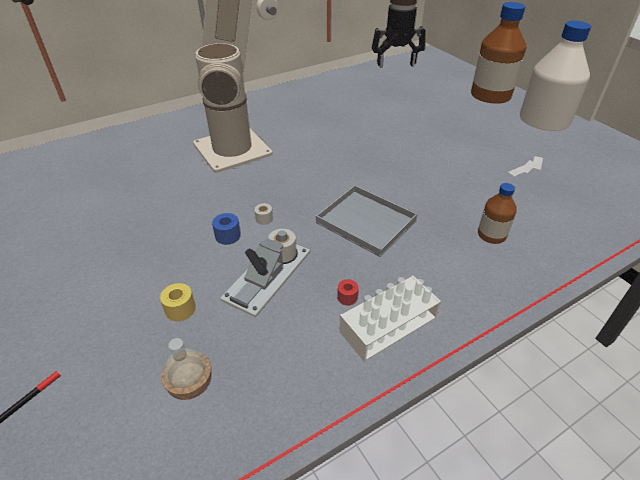

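```bash
python3 - <<'E'
import cv2
a=cv2.imread("pics/top0.png")[150:370,300:520]
cv2.imwrite("pics/topcrop.png",cv2.resize(a,None,fx=2.7,fy=2.7,interpolation=cv2.INTER_CUBIC))
E
```

```text
(no output)
```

View pics/topcrop.png

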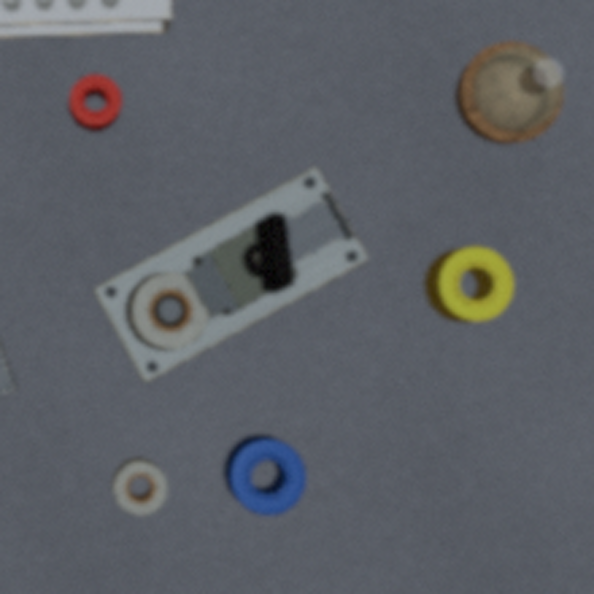

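The candidates for the roll, with scene pixels, are: white on the stand (283,245), small white (264,214), blue (227,229), yellow (178,302) and red (348,292). I choose the large white one on the stand. The crop confirms it sits around the spindle at crop (170,310), and the black knob bar is at crop (277,252). Next I'll fit the stand.

```bash
cat > h.py <<'E'
from cell import r,capture,hand_in,finder
import cv2,numpy as np
from scipy.optimize import least_squares
from scipy.spatial.transform import Rotation as Ro
np.set_printoptions(precision=4,suppress=True)
def cam(name):
    s=r.observe(); d=capture(name); f=240/np.tan(np.radians(d["fovy"]/2))
    if name=="wrist":
        T=np.eye(4); T[:3,:3]=s["eef_rot"]; T[:3,3]=s["ee_pos"]
        M=np.linalg.inv(T@np.array(d["tool_from_camera"])); R,t=M[:3,:3],M[:3,3]
    else: R,t=np.array(d["R"]),np.array(d["t"])
    def proj(P):
        p=np.atleast_2d(P)@R.T+t; return p[:,:2]/p[:,2:]*f+[d["cx"],d["cy"]]
    def ray(uv,z):
        v=R.T@np.array([(uv[0]-d["cx"])/f,(uv[1]-d["cy"])/f,1]); c=-R.T@t
        return c+v*(z-c[2])/v[2]
    return d["image"],proj,ray
def delta(p,Rm):
    "move from present pose to p,Rm: tool-axis shift in 25mm units, rotvec in 8deg units"
    s=r.observe(); R0=np.array(s["eef_rot"])
    return R0.T@(np.array(p)-s["ee_pos"])/.025, np.degrees(Ro.from_matrix(R0.T@Rm).as_rotvec())/8
E
python3 - <<'E'
from h import *
s=r.observe(); print(s["ee_pos"],np.array(s["eef_rot"]),s["joint_pos"],s["opening"],s["t"])
im,proj,ray=cam("top")
px=np.array([(98,291),(316,168),(367,258),(150,380)])/2.7+[300,150]
W=np.array([ray(p,.012) for p in px]); print(W)
L=np.array([(.047,.1),(.047,-.125),(-.047,-.125),(-.047,.1)])
def res(q):
    c,k=np.cos(q[2]),np.sin(q[2]); return (L@np.array([[c,k],[-k,c]])+q[:2]-W[:,:2]).ravel()
q=least_squares(res,[.53,-.13,.5]); print(q.x,q.fun)
yv=np.array([-np.sin(q.x[2]),np.cos(q.x[2])])
print("spindle",q.x[:2]+.055*yv, "knob y", (np.array([.5595,-.174])-q.x[:2])@yv,"lip y",(np.array([.5207,-.1047])-q.x[:2])@yv)
tp=[ray((np.array(p)/2.7+[300,150]),.08) for p in [(170,310),(275,220),(281,284)]]
print(np.array(tp))
E
```

```text
[0.2097 0.4539 0.2313] [[-0.9078  0.4194  0.    ]
 [ 0.4194  0.9078  0.    ]
 [-0.      0.     -1.    ]] [ 1.138   0.2406  0.005   1.3352 -0.      1.5708] 0.08514914615497018 1.0
[[ 0.5227 -0.028   0.012 ]
 [ 0.6325 -0.2193  0.012 ]
 [ 0.5535 -0.2634  0.012 ]
 [ 0.4456 -0.0737  0.012 ]]
[ 0.5324 -0.1352  0.5196] [ 0.0008  0.0029  0.0027 -0.0011  0.0001 -0.0037 -0.0036  0.002 ]
spindle [ 0.5051 -0.0875] knob y -0.04710440845465279 lip y 0.03231472765239145
[[ 0.5058 -0.0857  0.08  ]
 [ 0.5809 -0.1724  0.08  ]
 [ 0.528  -0.1771  0.08  ]]
```

```bash
cat >> h.py <<'E'
YAW=.5196
def stand_axes(yaw=YAW): return Ro.from_euler("z",yaw)
def knobR(th,yaw=YAW):
    "tool rotation for gripping knob at angle th"
    S=stand_axes(yaw)*Ro.from_euler("x",np.radians(35)); S=S*Ro.from_euler("z",th-.65)
    M=S.as_matrix(); return np.c_[-M[:,0],M[:,1],-M[:,2]]
E
python3 - <<'E'
from h import *
Rm=knobR(.14); print(Rm)
s=r.observe(); R0=np.array(s["eef_rot"])
print(delta([.587,-.225,.25],Rm)); print(Rm.T@np.array([0,0,-.09])/.025)
E
```

```text
[[-0.9561  0.0688 -0.2848]
 [-0.0862  0.863   0.4979]
 [ 0.28    0.5006 -0.8192]]
(array([-25.0895, -18.3218,  -0.7469]), array([-3.2828,  2.945 , -3.0687]))
[-1.008  -1.8021  2.9489]
```

Request:
jog_arm(motion=[[[-0.97,-0.7,-0.03],[0,0,0],1],[[-0.97,-0.7,-0.03],[0,0,0],1],[[-0.97,-0.7,-0.03],[0,0,0],1],[[-0.97,-0.7,-0.03],[0,0,0],1],[[-0.97,-0.7,-0.03],[0,0,0],1],[[-0.97,-0.7,-0.03],[0,0,0],1],[[-0.97,-0.7,-0.03],[0,0,0],1],[[-0.97,-0.7,-0.03],[0,0,0],1],[[-0.97,-0.7,-0.03],[0,0,0],1],[[-0.97,-0.7,-0.03],[0,0,0],1],[[-0.97,-0.7,-0.03],[0,0,0],1],[[-0.97,-0.7,-0.03],[0,0,0],1]])

```text
t: 2.25
ee_pos: [0.3863, 0.1401, 0.2405]
eef_rot: [[-0.908, 0.419, 0.001], [0.419, 0.908, 0.0], [-0.0, 0.0, -1.0]]
wrist_force: [0.6, 0.1, -0.0]
opening: 0.085
gripper_force: 0.0
```

Request:
jog_arm(motion=[[[-0.97,-0.7,-0.03],[0,0,0],1],[[-0.97,-0.7,-0.03],[0,0,0],1],[[-0.97,-0.7,-0.03],[0,0,0],1],[[-0.97,-0.7,-0.03],[0,0,0],1],[[-0.97,-0.7,-0.03],[0,0,0],1],[[-0.97,-0.7,-0.03],[0,0,0],1],[[-0.97,-0.7,-0.03],[0,0,0],1],[[-0.97,-0.7,-0.03],[0,0,0],1],[[-0.97,-0.7,-0.03],[0,0,0],1],[[-0.97,-0.7,-0.03],[0,0,0],1],[[-0.97,-0.7,-0.03],[0,0,0],1],[[-0.97,-0.7,-0.03],[0,0,0],1]])

```text
t: 3.45
ee_pos: [0.5624, -0.1726, 0.2493]
eef_rot: [[-0.908, 0.419, -0.0], [0.419, 0.908, 0.0], [0.0, 0.0, -1.0]]
wrist_force: [-0.8, 0.2, -0.2]
opening: 0.0855
gripper_force: 0.0
```

Request:
jog_arm(motion=[[[-0.9,-0.75,0],[0,0,0],1],[[-0.9,-0.75,0],[0,0,0],1],[[0,0,0],[-0.55,0.49,-0.51],1],[[0,0,0],[-0.55,0.49,-0.51],1],[[0,0,0],[-0.55,0.49,-0.51],1],[[0,0,0],[-0.55,0.49,-0.51],1],[[0,0,0],[-0.55,0.49,-0.51],1],[[0,0,0],[-0.55,0.49,-0.51],1],[[0,0,0],[0,0,0],1]])

```text
t: 4.35
ee_pos: [0.565, -0.2102, 0.224]
eef_rot: [[-0.962, 0.072, -0.262], [-0.07, 0.867, 0.494], [0.263, 0.494, -0.829]]
wrist_force: [-0.1, -0.9, -0.2]
opening: 0.0856
gripper_force: 0.0
```

```bash
python3 - <<'E'
from h import *
s=r.observe(); print(s["joint_pos"],s["ee_pos"])
im,proj,ray=cam("wrist"); cv2.imwrite("pics/w1.png",im)
for n in ["knob_grip","spindle_top","shoe_lip","stand","roll"]:
    for o in finder.landmark_of("wrist",n): print(n,np.array(o["position"]),round(o["confidence"],2),proj(o["position"])[0])
E
```

```text
[-0.5094  0.9397  1.0013  2.1481  0.3082 -0.5903] [ 0.565  -0.2102  0.224 ]
knob_grip [ 0.558  -0.1753  0.0773] 0.66 [265.3081 272.013 ]
spindle_top [ 0.5082 -0.0805  0.0783] 0.86 [369.8369 199.2122]
spindle_top [ 0.5593 -0.1764  0.0778] 0.45 [264.2514 274.032 ]
shoe_lip [0.5024 0.1533 0.0024] 0.68 [486.7365 197.61  ]
shoe_lip [ 0.5216 -0.1082  0.0674] 0.67 [335.1889 217.9546]
shoe_lip [ 0.5575 -0.1755  0.0809] 0.39 [266.8918 271.5284]
stand [ 0.5324 -0.1325  0.0024] 0.67 [276.6568 236.0505]
roll [ 0.51   -0.0853  0.0192] 0.93 [328.687  208.2862]
roll [ 0.6971 -0.023   0.0006] 0.76 [383.9069 386.2627]
roll [ 0.3684 -0.1712 -0.004 ] 0.72 [219.3325  52.5745]
roll [ 0.3576 -0.0631 -0.0012] 0.58 [326.6083  56.9173]
```

View pics/w1.png

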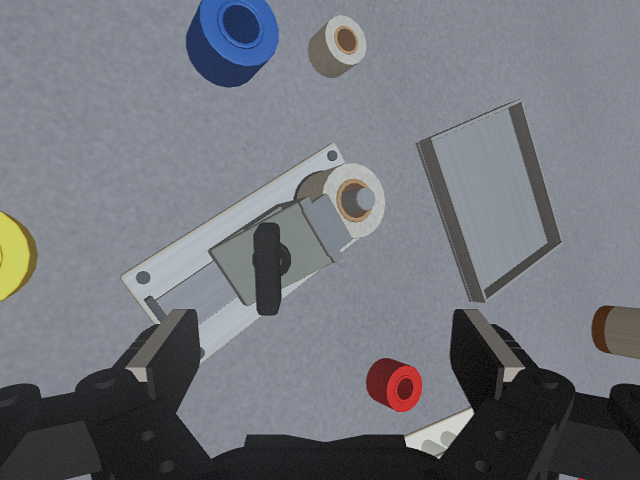

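The wrist view shows the knob bar vertical at (268,268), square to the finger closing line. The shoe is clear, and the roll is on its spindle at (365,200). Joint 4 is near its limit up here, and going lower should free it.

```bash
python3 - <<'E'
from h import *
Rm=knobR(.14); g=np.array([.558,-.175,.077]); n=-Rm[:,2]
print(delta(g+.07*n,Rm), delta(g-.019*n,Rm))
E
```

```text
(array([-1.4121, -1.9112,  3.1532]), array([-0.109 ,  0.2524,  0.0082])) (array([-1.2867, -1.857 ,  6.7106]), array([-0.109 ,  0.2524,  0.0082]))
```

Request:
jog_arm(motion=[[[-0.35,-0.5,0.8],[0,0,0],0.4],[[-0.35,-0.5,0.8],[0,0,0],0.4],[[-0.35,-0.5,0.8],[0,0,0],0.4],[[-0.35,-0.4,0.75],[0,0,0],0.4],[[0,0,0],[-0.1,0.25,0],0.4],[[0,0,0],[0,0,0],0.4]])

```text
t: 5.25
ee_pos: [0.577, -0.209, 0.1317]
eef_rot: [[-0.955, 0.069, -0.289], [-0.088, 0.862, 0.499], [0.284, 0.502, -0.817]]
wrist_force: [0.4, -0.7, -0.3]
opening: 0.0595
gripper_force: 0.0
```

```bash
python3 - <<'E'
from h import *
s=r.observe(); print(s["joint_pos"],s["ee_pos"],s["opening"])
im,proj,ray=cam("wrist"); cv2.imwrite("pics/w2.png",im)
Rm=knobR(.14); n=-Rm[:,2]
for nm in ["knob_grip","spindle_top","shoe_lip"]:
    for o in finder.landmark_of("wrist",nm): print(nm,np.array(o["position"]),round(o["confidence"],2),proj(o["position"])[0])
for g in ([.558,-.175,.077],): print(delta(np.array(g)-.019*n,Rm),proj([np.array(g)+.008*n+a*Rm[:,0] for a in(-.032,0,.032)]))
E
```

```text
[-0.497   1.0132  0.9027  2.0022  0.3057 -0.593 ] [ 0.577  -0.209   0.1317] 0.059482277754444236
knob_grip [ 0.5591 -0.1742  0.079 ] 0.6 [330.0911 261.5146]
spindle_top [ 0.5111 -0.0847  0.082 ] 0.73 [450.5933 173.2322]
shoe_lip [ 0.5185 -0.1111  0.0696] 0.73 [405.5569 187.7749]
(array([-0.0048,  0.0217,  3.5385]), array([-0.0045,  0.0024,  0.0067])) [[326.717  322.4242]
 [326.7578 264.5134]
 [326.8021 201.7401]]
```

View pics/w2.png

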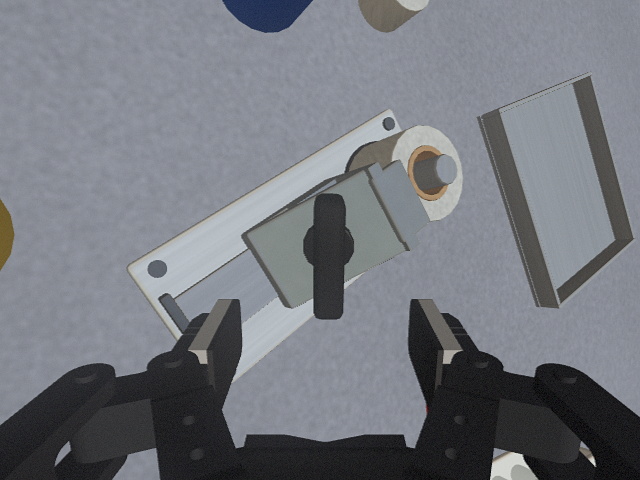

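The bar spans (329,194) to (328,319). That is about 2.5 mm along tool +x and 1 mm along +y from the prediction, so I correct for it and descend.

Request:
jog_arm(motion=[[[0.1,0.04,0.5],[0,0,0],0.4],[[0,0,0.6],[0,0,0],0.4],[[0,0,0.6],[0,0,0],0.4],[[0,0,0.6],[0,0,0],0.4],[[0,0,0.6],[0,0,0],0.4],[[0,0,0.5],[0,0,0],0.4],[[0,0,0],[0,0,0],0.4]])

```text
t: 6.15
ee_pos: [0.5495, -0.166, 0.0639]
eef_rot: [[-0.955, 0.069, -0.288], [-0.088, 0.862, 0.499], [0.283, 0.502, -0.817]]
wrist_force: [-0.3, 0.9, -0.1]
opening: 0.0597
gripper_force: 0.0
```

Request:
jog_arm(motion=[[[0,0,0],[0,0,0],-0.2],[[0,0,0],[0,0,0],-0.5],[[0,0,0],[0,0,0],-1],[[0,0,0],[0,0,0],-1],[[0,0,0],[0,0,0],-1],[[0,0,0],[0,0,0],-1],[[0,0,0],[0,0,0],-1],[[0,0,0],[0,0,0],-1]], grip_force=40)

```text
t: 6.95
ee_pos: [0.5511, -0.1666, 0.0652]
eef_rot: [[-0.956, 0.069, -0.285], [-0.087, 0.862, 0.5], [0.28, 0.502, -0.818]]
wrist_force: [1.3, 1.3, 5.9]
opening: 0.0152
gripper_force: 42.4
```

Request:
jog_arm(motion=[[[0,0,0],[0,0,-0.5],-1],[[0,0,0],[0,0,-0.5],-1],[[0,0,0],[0,0,-0.5],-1],[[0,0,0],[0,0,-0.5],-1],[[0,0,0],[0,0,0],-1]])

```text
t: 7.45
ee_pos: [0.5512, -0.1672, 0.0648]
eef_rot: [[-0.938, -0.198, -0.285], [-0.321, 0.805, 0.499], [0.131, 0.559, -0.819]]
wrist_force: [1.9, -1.3, 5.5]
opening: 0.0152
gripper_force: 42.5
```

```bash
python3 - <<'E'
from h import *
s=r.observe(); print(s["joint_pos"],s["wrist_force"],s["ft_torque"],s["gripper_force"])
E
```

```text
[-0.4632  0.932   0.5623  1.7291  0.3244 -0.8412] [ 1.9344 -1.323   5.4948] [-0.0248 -0.3472 -0.0074] 42.49476671218872
```

Turning smoothly with low forces, so I continue.

Request:
jog_arm(motion=[[[0,0,0],[0,0,-0.5],-1],[[0,0,0],[0,0,-0.5],-1],[[0,0,0],[0,0,-0.5],-1],[[0,0,0],[0,0,-0.5],-1],[[0,0,0],[0,0,-0.5],-1],[[0,0,0],[0,0,-0.5],-1],[[0,0,0],[0,0,-0.5],-1],[[0,0,0],[0,0,-0.5],-1],[[0,0,0],[0,0,-0.5],-1],[[0,0,0],[0,0,-0.5],-1],[[0,0,0],[0,0,0],-1]])

```text
t: 8.55
ee_pos: [0.5515, -0.1674, 0.0638]
eef_rot: [[-0.592, -0.754, -0.284], [-0.763, 0.411, 0.498], [-0.259, 0.512, -0.819]]
wrist_force: [4.3, -1.1, 1.9]
opening: 0.0154
gripper_force: 42.1
```

Request:
jog_arm(motion=[[[0,0,0],[0,0,-0.5],-1],[[0,0,0],[0,0,-0.5],-1],[[0,0,0],[0,0,0],-1]])

```text
t: 8.85
ee_pos: [0.5516, -0.167, 0.0636]
eef_rot: [[-0.482, -0.829, -0.285], [-0.813, 0.301, 0.499], [-0.328, 0.471, -0.819]]
wrist_force: [4.4, 0.5, 1.0]
opening: 0.0151
gripper_force: 42.0
```

```bash
python3 - <<'E'
from h import *
s=r.observe(); print(s["joint_pos"],s["wrist_force"],s["ft_torque"],np.array(s["eef_rot"]).T@s["ft_torque"],s["gripper_force"])
R=np.array(s["eef_rot"]); print("theta rel", (Ro.from_matrix(knobR(.14)).inv()*Ro.from_matrix(R)).as_rotvec(), knobR(1.3)-R)
yv=np.array([-np.sin(YAW),np.cos(YAW),0]); print("pull 1mm units", R.T@(-yv)/.025*.001)
E
```

```text
[-0.4628  0.9332  0.5617  1.727   0.3247 -1.6771] [4.4492 0.4904 1.0196] [-0.4908 -1.379  -0.4165] [ 1.4937 -0.2049 -0.2067] 42.03902006149292
theta rel [-0.0005 -0.0006 -1.1164] [[ 0.0368 -0.0202 -0.0003]
 [-0.0127 -0.0357 -0.0006]
 [-0.0196 -0.0147 -0.0003]]
pull 1mm units [ 0.0187 -0.0269 -0.023 ]
```

Request:
jog_arm(motion=[[[0,0,0],[0,0,-0.3],-1],[[0,0,0],[0,0,-0.2],-1],[[0,0,0],[0,0,0],-1]])

```text
t: 9.15
ee_pos: [0.5515, -0.1668, 0.0636]
eef_rot: [[-0.426, -0.859, -0.285], [-0.831, 0.246, 0.499], [-0.359, 0.449, -0.818]]
wrist_force: [5.9, -0.0, 0.7]
opening: 0.0153
gripper_force: 45.6
```

```bash
python3 - <<'E'
from h import *
s=r.observe(); R=np.array(s["eef_rot"]); print(R.T@s["ft_torque"],s["wrist_force"],(Ro.from_matrix(knobR(.14)).inv()*Ro.from_matrix(R)).as_rotvec())
yv=np.array([-np.sin(YAW),np.cos(YAW),0]); print("pull 52mm", R.T@(-yv)/.025*.052)
E
```

```text
[ 1.6113 -0.2901  0.787 ] [ 5.8669 -0.0457  0.7453] [-0.0013 -0.0011 -1.1829]
pull 52mm [ 1.06   -1.3319 -1.1953]
```

The torque jump shows the stop is reached. Now I pull the shoe back.

Request:
jog_arm(motion=[[[0.08,-0.1,-0.09],[0,0,0],-1],[[0.08,-0.1,-0.09],[0,0,0],-1],[[0.12,-0.15,-0.14],[0,0,0],-1],[[0.12,-0.15,-0.14],[0,0,0],-1],[[0.12,-0.15,-0.14],[0,0,0],-1],[[0.12,-0.15,-0.14],[0,0,0],-1],[[0.12,-0.15,-0.14],[0,0,0],-1],[[0,0,0],[0,0,0],-1]])

```text
t: 9.95
ee_pos: [0.5692, -0.1986, 0.0636]
eef_rot: [[-0.426, -0.858, -0.287], [-0.83, 0.245, 0.501], [-0.359, 0.452, -0.816]]
wrist_force: [3.8, 3.8, 0.4]
opening: 0.0151
gripper_force: 45.3
```

Request:
jog_arm(motion=[[[0.04,-0.05,-0.05],[0,0,0],-1],[[0.04,-0.05,-0.05],[0,0,0],-1],[[0,0,0],[0,0,0],-1]])

```text
t: 10.25
ee_pos: [0.571, -0.2018, 0.0636]
eef_rot: [[-0.425, -0.858, -0.288], [-0.831, 0.244, 0.501], [-0.359, 0.452, -0.817]]
wrist_force: [2.9, 4.0, -1.4]
opening: 0.0154
gripper_force: 45.5
```

Request:
jog_arm(motion=[[[0.04,-0.05,-0.045],[0,0,0],-1],[[0.04,-0.05,-0.045],[0,0,0],-1],[[0,0,0],[0,0,0],-1]])

```text
t: 10.55
ee_pos: [0.5729, -0.2051, 0.0637]
eef_rot: [[-0.425, -0.858, -0.288], [-0.831, 0.244, 0.501], [-0.359, 0.452, -0.816]]
wrist_force: [3.6, 4.9, -1.1]
opening: 0.0149
gripper_force: 45.5
```

Request:
jog_arm(motion=[[[0.04,-0.05,-0.045],[0,0,0],-1],[[0.03,-0.04,-0.035],[0,0,0],-1],[[0,0,0],[0,0,0],-1]])

```text
t: 10.85
ee_pos: [0.5734, -0.2059, 0.0636]
eef_rot: [[-0.426, -0.856, -0.292], [-0.829, 0.241, 0.504], [-0.361, 0.457, -0.813]]
wrist_force: [0.0, 10.1, -2.1]
opening: 0.015
gripper_force: 45.0
```

The shoe is at its stop: force is rising and it moves no further after about 45 mm. I release and back off along the tool axis.

Request:
jog_arm(motion=[[[0,0,0],[0,0,0],0.3],[[0,0,0],[0,0,0],0.3],[[0,0,0],[0,0,0],0.3],[[0,0,0],[0,0,0],0.3],[[0,0,-0.5],[0,0,0],0.3],[[0,0,-1],[0,0,0],0.3],[[0,0,-1],[0,0,0],0.3],[[0,0,-1],[0,0,0],0.3],[[0,0,-1],[0,0,0],0.3],[[0,0,0],[0,0,0],0.3]])

```text
t: 11.85
ee_pos: [0.5897, -0.2547, 0.1491]
eef_rot: [[-0.422, -0.867, -0.264], [-0.834, 0.256, 0.489], [-0.357, 0.427, -0.831]]
wrist_force: [1.0, 0.1, 0.3]
opening: 0.0556
gripper_force: 0.0
```

```bash
python3 - <<'E'
from h import *
s=r.observe(); print(s["joint_pos"],s["ee_pos"],s["opening"])
ims=[]
for c in ["wrist","top","scene"]:
    im,proj,ray=cam(c); ims.append(im)
    for nm in ["knob_grip","shoe_lip","spindle_top","roll","tray"]:
        for o in finder.landmark_of(c,nm)[:3]: print(c,nm,np.array(o["position"]),round(o["confidence"],2),proj(o["position"])[0])
cv2.imwrite("pics/w3.png",ims[0]);cv2.imwrite("pics/t3.png",ims[1])
E
```

```text
[-0.5418  1.1119  1.168   2.1497  0.287  -1.8106] [ 0.5897 -0.2547  0.1491] 0.055556543073625966
wrist knob_grip [ 0.5842 -0.2127  0.0795] 0.7 [299.1535 265.442 ]
wrist shoe_lip [ 0.5411 -0.1469  0.0679] 0.66 [374.9495 284.2764]
wrist roll [ 0.5063 -0.0885  0.0194] 0.95 [391.7766 268.9544]
wrist roll [ 0.6928 -0.0228 -0.0007] 0.89 [227.2495 392.6723]
wrist roll [ 0.3705 -0.1707 -0.0047] 0.82 [499.3662 110.5109]
wrist tray [ 0.5027  0.1563 -0.0005] 0.76 [412.8542 373.1847]
top knob_grip [ 0.5806 -0.2108  0.0777] 0.88 [418.8609 231.8295]
top shoe_lip [ 0.5452 -0.1455  0.0702] 0.77 [389.2479 247.5533]
top spindle_top [ 0.5093 -0.0879  0.0824] 0.71 [364.0503 263.2389]
top roll [ 0.5096 -0.0867  0.0106] 0.91 [361.0747 263.5528]
top roll [ 0.3592 -0.0623  0.0001] 0.86 [350.3003 327.2153]
top roll [ 0.6934 -0.0231 -0.0004] 0.72 [334.525  187.2272]
top tray [ 0.5064  0.157  -0.0046] 0.97 [259.0515 264.1486]
scene knob_grip [ 0.5767 -0.2105  0.0766] 0.55 [243.6223 273.9328]
scene shoe_lip [ 0.5421 -0.1434  0.066 ] 0.85 [265.7968 255.5621]
scene spindle_top [ 0.5131 -0.0824  0.0849] 0.9 [283.7628 231.9367]
scene roll [ 0.5073 -0.0853  0.0146] 0.94 [283.2542 252.9467]
scene roll [ 0.5302 -0.3476  0.0001] 0.89 [179.9132 309.1127]
scene roll [ 0.3707 -0.1696 -0.0028] 0.88 [228.5195 237.4151]
scene tray [0.5046 0.1626 0.0047] 0.63 [367.8412 219.9761]
```

View pics/w3.png

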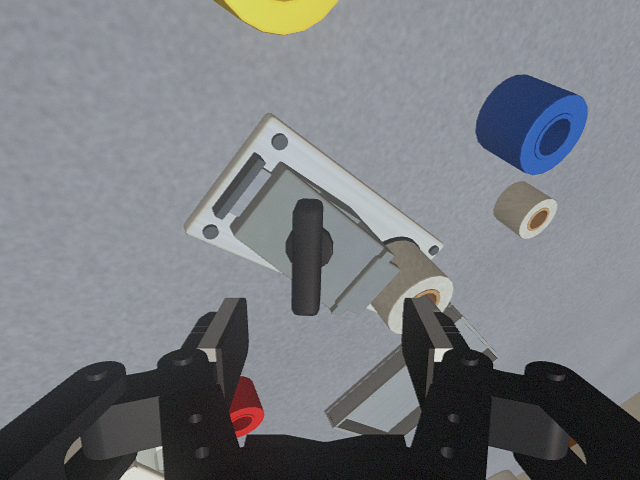

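The bar now points at the loose position and the shoe is away from the roll. I'll check the gap at the rear stop, around (240,190), in a crop.

```bash
python3 - <<'E'
import cv2
a=cv2.imread("pics/w3.png")[100:340,170:470]
cv2.imwrite("pics/w3c.png",cv2.resize(a,None,fx=2.5,fy=2.5,interpolation=cv2.INTER_CUBIC))
from h import *
im,proj,ray=cam("wrist")
S=stand_axes().as_matrix()
o=np.array([.533,-.134,0])
P=lambda x,y,z:o+S@[x,y,z]
for p in [(0,-.115,.024),(.018,-.115,.012),(-.018,-.115,.024),(.047,-.125,.012),(-.047,-.125,.012),(-.047,.1,.012)]: print(p,(proj(P(*p))[0]-[170,100])*2.5)
E
```

```text
(0, -0.115, 0.024) [188.4365 233.3885]
(0.018, -0.115, 0.012) [132.6082 264.9767]
(-0.018, -0.115, 0.024) [232.7024 174.8419]
(0.047, -0.125, 0.012) [ 34.7647 337.1796]
(-0.047, -0.125, 0.012) [257.4311  34.2147]
(-0.047, 0.1, 0.012) [694.7451 358.9119]
```

View pics/w3c.png

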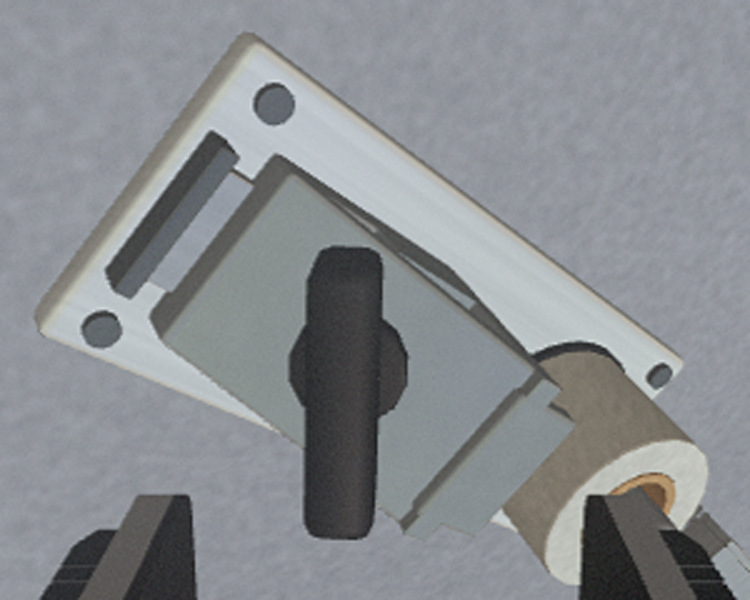

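A strip of rail still shows between the shoe's rear edge (crop 200,240) and the stop bar (crop 180,215). The stop may still be some way off, so I'll regrip and pull harder to make sure.

```bash
python3 - <<'E'
from h import *
R=np.array([[-0.426,-0.857,-0.288],[-0.83,.244,.501],[-.36,.453,-.816]])
R=Ro.from_matrix(R).as_matrix()
a,b=delta([.5734,-.2055,.0645],R); print(a,b); print(Ro.from_rotvec(np.radians(b*8)).as_matrix().T@a)
yv=np.array([-np.sin(YAW),np.cos(YAW),0]); print("pull 5mm", R.T@(-yv)/.025*.005)
E
```

```text
[-0.1509 -0.348   3.8252] [-0.1844 -0.0343  0.0272]
[-0.1341 -0.4458  3.8157]
pull 5mm [ 0.1018 -0.1275 -0.1157]
```

Request:
jog_arm(motion=[[[-0.08,-0.17,0.8],[0,0,0],0.3],[[-0.08,-0.17,0.8],[0,0,0],0.3],[[0,0,0],[-0.18,-0.03,0.03],0.3],[[0,-0.03,0.8],[0,0,0],0.3],[[0,-0.03,0.8],[0,0,0],0.3],[[0,0,0.6],[0,0,0],0.3],[[0,0,0],[0,0,0],0.3]])

```text
t: 13.5
ee_pos: [0.5723, -0.2039, 0.0637]
eef_rot: [[-0.427, -0.856, -0.292], [-0.83, 0.243, 0.502], [-0.359, 0.456, -0.814]]
wrist_force: [-0.7, -0.6, 0.2]
opening: 0.0555
gripper_force: 0.0
```

Request:
jog_arm(motion=[[[0,0,0],[0,0,0],-1],[[0,0,0],[0,0,0],-1],[[0,0,0],[0,0,0],-1],[[0,0,0],[0,0,0],-1],[[0,0,0],[0,0,0],-1],[[0,0,0],[0,0,0],-1],[[0,0,0],[0,0,0],-1]], grip_force=70)

```text
t: 14.2
ee_pos: [0.5743, -0.2058, 0.0662]
eef_rot: [[-0.427, -0.858, -0.286], [-0.83, 0.246, 0.5], [-0.359, 0.451, -0.817]]
wrist_force: [0.9, -1.6, 4.7]
opening: 0.0144
gripper_force: 69.8
```

```bash
python3 - <<'E'
from h import *
s=r.observe(); print(s["joint_pos"],np.array(s["eef_rot"]).T@s["ft_torque"],s["opening"])
E
```

```text
[-0.496   1.0319  0.7727  1.8513  0.309  -1.7738] [0.4376 0.0595 0.6381] 0.014412566398328996
```

Request:
jog_arm(motion=[[[0.1,-0.13,-0.12],[0,0,0],-1],[[0.1,-0.13,-0.12],[0,0,0],-1],[[0,0,0],[0,0,0],-1]])

```text
t: 14.5
ee_pos: [0.5748, -0.2067, 0.0661]
eef_rot: [[-0.432, -0.851, -0.3], [-0.825, 0.237, 0.513], [-0.365, 0.469, -0.804]]
wrist_force: [-11.4, 20.0, 5.9]
opening: 0.0145
gripper_force: 69.6
```

Hard stop confirmed: 10 mm commanded gave 1 mm of motion at 23 N. Release and retreat.

Request:
jog_arm(motion=[[[-0.09,0.11,0.1],[0,0,0],-1],[[-0.05,0.07,0.06],[0,0,0],-1],[[0,0,0],[0,0,0],0.3],[[0,0,0],[0,0,0],0.3],[[0,0,0],[0,0,0],0.3],[[0,0,0],[0,0,0],0.3],[[0,0,-0.5],[0,0,0],0.3],[[0,0,-1],[0,0,0],0.3],[[0,0,-1],[0,0,0],0.3],[[0,0,-1],[0,0,0],0.3],[[0,0,-0.5],[0,0,0],0.3]])

```text
t: 15.6
ee_pos: [0.6136, -0.2551, 0.112]
eef_rot: [[-0.427, -0.867, -0.259], [-0.834, 0.267, 0.483], [-0.349, 0.422, -0.837]]
wrist_force: [-0.3, 0.4, -1.8]
opening: 0.056
gripper_force: 0.0
```

```bash
cat >> h.py <<'E'
def downR(a):
    y=np.array([np.cos(a),np.sin(a),0]); z=np.array([0,0,-1.]); return np.c_[np.cross(y,z),y,z]
E
python3 - <<'E'
from h import *
s=r.observe(); print(s["joint_pos"],s["ee_pos"])
R=downR(np.radians(172)); p=np.array([.508,-.086,.17])
a,b=delta(p,R); print(a,b,np.linalg.norm(b)); print(R.T@(p-s["ee_pos"])/.025)
E
```

```text
[-0.5257  1.1988  1.2669  2.1468  0.2917 -1.7854] [ 0.6136 -0.2551  0.112 ]
[-4.6487  6.4444  2.4155] [ 2.8518  3.0278 -1.7242] 4.502595970240049
[-6.1101  5.1248 -2.3191]
```

Request:
jog_arm(motion=[[[0,0,0],[0.57,0.61,-0.34],0.3],[[0,0,0],[0.57,0.61,-0.34],0.3],[[0,0,0],[0.57,0.61,-0.34],1],[[0,0,0],[0.57,0.61,-0.34],1],[[0,0,0],[0.57,0.61,-0.34],1],[[0,0,-0.8],[0,0,0],1],[[0,0,-0.8],[0,0,0],1],[[0,0,-0.8],[0,0,0],1],[[0,0,0],[0,0,0],1]])

```text
t: 16.5
ee_pos: [0.6197, -0.2584, 0.184]
eef_rot: [[-0.152, -0.988, 0.001], [-0.988, 0.152, 0.011], [-0.011, 0.001, -1.0]]
wrist_force: [-0.1, -0.1, 0.9]
opening: 0.0853
gripper_force: 0.0
```

Request:
jog_arm(motion=[[[-0.87,0.73,0],[0,0,0],1],[[-0.87,0.73,0],[0,0,0],1],[[-0.87,0.73,0],[0,0,0],1],[[-0.87,0.73,0],[0,0,0],1],[[-0.87,0.73,0],[0,0,0],1],[[-0.87,0.73,0],[0,0,0],1],[[-0.87,0.73,0],[0,0,0],1],[[0,0,0],[0,0,0],1]])

```text
t: 17.3
ee_pos: [0.5125, -0.0852, 0.1818]
eef_rot: [[-0.15, -0.989, -0.009], [-0.989, 0.149, 0.015], [-0.014, 0.011, -1.0]]
wrist_force: [0.6, -0.4, 0.2]
opening: 0.0854
gripper_force: 0.0
```

```bash
python3 - <<'E'
from h import *
s=r.observe(); print(s["joint_pos"],s["ee_pos"],s["opening"])
for c in ["wrist","top"]:
    im,proj,ray=cam(c); cv2.imwrite(f"pics/{c}4.png",im)
    for nm in ["spindle_top","roll","knob_grip","shoe_lip"]:
        for o in finder.landmark_of(c,nm)[:2]: print(c,nm,np.array(o["position"]),round(o["confidence"],2),proj(o["position"])[0])
im,proj,ray=cam("wrist")
print("tcp axis at .065",proj([[.508,-.086,.065]]),"spindle",proj([[.508,-.086,.08]]))
R=downR(np.radians(172)); print(delta([.508,-.086,.025],R))
E
```

```text
[-0.1726  0.3144 -0.0261  1.2416  0.0136 -1.5935] [ 0.5125 -0.0852  0.1818] 0.08542746665770388
wrist spindle_top [ 0.509  -0.0847  0.0807] 0.88 [328.6206 239.1778]
wrist roll [ 0.3623 -0.0653 -0.0003] 0.95 [515.4175 205.8245]
wrist roll [ 0.5066 -0.0855  0.0156] 0.89 [329.7759 212.7936]
wrist knob_grip [ 0.583  -0.2129  0.0765] 0.59 [153.5801  26.4351]
wrist shoe_lip [ 0.5418 -0.147   0.0692] 0.69 [257.0093 140.6544]
top spindle_top [ 0.5094 -0.0872  0.0798] 0.92 [363.6409 263.2085]
top roll [ 0.5325 -0.3462 -0.0001] 0.86 [469.7236 254.8816]
top roll [ 0.3581 -0.0612  0.002 ] 0.7 [349.876  327.7724]
tcp axis at .065 [[333.6362 233.9021]] spindle [[334.4189 240.6974]]
(array([0.0473, 0.2151, 6.2713]), array([ 0.0668,  0.0936, -0.1007]))
```

View pics/wrist4.png

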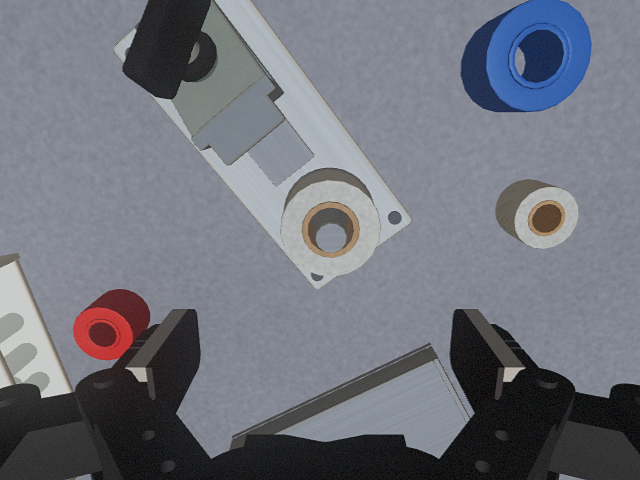

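The roll's top face is centred at (330,229), about 2 mm from the estimate, and the shoe is well clear at (240,130). I level the tool and descend around the roll.

Request:
jog_arm(motion=[[[0,0,0],[0.07,0.09,-0.1],1],[[0.09,0.16,0.8],[0,0,0],1],[[0,0,1],[0,0,0],1],[[0,0,1],[0,0,0],1],[[0,0,0],[0,0,0],1]])

```text
t: 18.35
ee_pos: [0.5073, -0.0885, 0.1088]
eef_rot: [[-0.138, -0.99, -0.006], [-0.99, 0.138, 0.001], [-0.0, 0.006, -1.0]]
wrist_force: [-0.3, 0.3, -1.3]
opening: 0.0856
gripper_force: 0.0
```

```bash
python3 - <<'E'
from h import *
R=downR(np.radians(172)); print(delta([.5095,-.087,.025],R))
E
```

```text
(array([-0.072 , -0.0996,  3.3499]), array([0.045 , 0.0029, 0.008 ]))
```

Request:
jog_arm(motion=[[[-0.07,-0.1,0.35],[0.04,0,0],1],[[0,0,0.5],[0,0,0],1],[[0,0,0.5],[0,0,0],1],[[0,0,0.5],[0,0,0],1],[[0,0,0.5],[0,0,0],1],[[0,0,0.5],[0,0,0],1],[[0,0,0.5],[0,0,0],1],[[0,0,0],[0,0,0],1]])

```text
t: 19.15
ee_pos: [0.5118, -0.0875, 0.026]
eef_rot: [[-0.139, -0.99, 0.002], [-0.99, 0.139, 0.0], [-0.001, -0.002, -1.0]]
wrist_force: [-0.8, 0.5, -0.2]
opening: 0.0854
gripper_force: 0.0
```

Request:
jog_arm(motion=[[[0,0,0],[0,0,0],0.7],[[0,0,0],[0,0,0],0.5],[[0,0,0],[0,0,0],0.3],[[0,0,0],[0,0,0],0.2],[[0,0,0],[0,0,0],0],[[0,0,0],[0,0,0],-1],[[0,0,0],[0,0,0],-1],[[0,0,0],[0,0,0],-1]], grip_force=30)

```text
t: 19.95
ee_pos: [0.5121, -0.0876, 0.0286]
eef_rot: [[-0.139, -0.99, 0.004], [-0.99, 0.139, -0.0], [-0.0, -0.004, -1.0]]
wrist_force: [-5.1, 0.3, 4.0]
opening: 0.0641
gripper_force: 32.5
```

Gripped at 64 mm. I ease about 1.5 mm sideways to take the load off the spindle, then lift straight up.

Request:
jog_arm(motion=[[[0,0.06,0],[0,0,0],-1],[[0,0,-0.1],[0,0,0],-1],[[0,0,-0.2],[0,0,0],-1],[[0,0,0],[0,0,0],-1]])

```text
t: 20.35
ee_pos: [0.512, -0.0875, 0.0362]
eef_rot: [[-0.139, -0.99, 0.006], [-0.99, 0.139, -0.0], [-0.001, -0.006, -1.0]]
wrist_force: [-2.2, 0.7, -1.0]
opening: 0.0642
gripper_force: 34.3
```

Request:
jog_arm(motion=[[[0,0,-0.3],[0,0,0],-1],[[0,0,-0.4],[0,0,0],-1],[[0,0,-0.4],[0,0,0],-1],[[0,0,-0.4],[0,0,0],-1],[[0,0,-0.4],[0,0,0],-1],[[0,0,-0.5],[0,0,0],-1],[[0,0,-0.5],[0,0,0],-1],[[0,0,-0.5],[0,0,0],-1],[[0,0,-0.4],[0,0,0],-1],[[0,0,-0.2],[0,0,0],-1],[[0,0,0],[0,0,0],-1]])

```text
t: 21.45
ee_pos: [0.512, -0.0876, 0.1367]
eef_rot: [[-0.139, -0.99, 0.008], [-0.99, 0.139, -0.001], [-0.0, -0.008, -1.0]]
wrist_force: [0.3, 0.8, -2.1]
opening: 0.0642
gripper_force: 34.3
```

```bash
python3 - <<'E'
from h import *
s=r.observe(); print(s["ee_pos"],s["wrist_force"])
ims=[]
for c in ["scene","top"]:
    im,proj,ray=cam(c); ims.append(im)
    for nm in ["tray","knob_grip"]:
        for o in finder.landmark_of(c,nm)[:2]: print(c,nm,np.array(o["position"]),round(o["confidence"],2))
a=cv2.resize(ims[0][120:320,200:460],None,fx=2.3,fy=2.3)
cv2.imwrite("pics/s5.png",a)
m=finder.cut_out("top","tray")[0]["mask"].astype(np.uint8)
c=cv2.minAreaRect(cv2.findNonZero(m)); print(c, ray(c[0],.02), [ray(p,.025) for p in cv2.boxPoints(c)])
E
```

```text
[ 0.512  -0.0876  0.1367] [ 0.2802  0.7848 -2.0547]
scene tray [0.5058 0.1618 0.0014] 0.7
scene knob_grip [ 0.5829 -0.2142  0.0737] 0.81
scene knob_grip [ 0.5365 -0.1332  0.0024] 0.54
top tray [ 0.5064  0.1565 -0.0054] 0.8
top knob_grip [ 0.5781 -0.2119  0.0783] 0.59
((257.3558349609375, 265.74066162109375), (85.0499267578125, 73.12334442138672), 70.94229125976562) [0.5023 0.1578 0.02  ] [array([0.5678, 0.2726, 0.025 ]), array([0.6255, 0.1104, 0.025 ]), array([0.4375, 0.0429, 0.025 ]), array([0.3809, 0.2032, 0.025 ])]
```

View pics/s5.png

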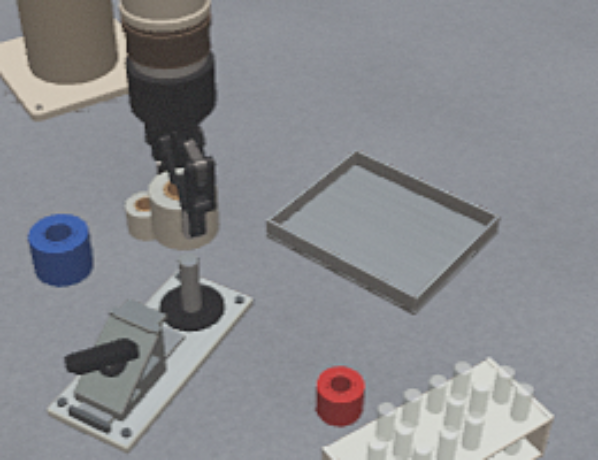

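The roll is upright in the fingers and clear of the spindle at crop (188,210), and the tray is at crop (380,230). I carry it over.

Request:
jog_arm(motion=[[[-0.5,0.1,0],[0,0,0],-1],[[-0.95,0.16,0],[0,0,0],-1],[[-0.95,0.16,0],[0,0,0],-1],[[-0.95,0.16,0],[0,0,0],-1],[[-0.95,0.16,0],[0,0,0],-1],[[-0.95,0.16,0],[0,0,0],-1],[[-0.95,0.16,0],[0,0,0],-1],[[-0.95,0.16,0],[0,0,0],-1],[[-0.95,0.16,0],[0,0,0],-1],[[-0.95,0.16,0],[0,0,0],-1],[[-0.65,0.1,0],[0,0,0],-1],[[0,0,0],[0,0,0],-1]])

```text
t: 23.0
ee_pos: [0.5038, 0.1611, 0.1354]
eef_rot: [[-0.135, -0.991, 0.006], [-0.991, 0.135, 0.001], [-0.001, -0.006, -1.0]]
wrist_force: [-0.9, -1.1, -1.8]
opening: 0.0645
gripper_force: 34.3
```

```bash
python3 - <<'E'
from h import *
s=r.observe(); print(s["ee_pos"],s["wrist_force"],s["opening"],delta([.505,.158,.03],downR(np.radians(172))))
E
```

```text
[0.5038 0.1611 0.1354] [-0.9101 -1.0687 -1.8185] 0.06447317326952962 (array([ 0.1216, -0.0392,  4.2155]), array([-0.0429,  0.0101,  0.0315]))
```

Request:
jog_arm(motion=[[[0.12,-0.04,0.3],[0.04,0,0],-1],[[0,0,0.5],[0,0,0],-1],[[0,0,0.5],[0,0,0],-1],[[0,0,0.5],[0,0,0],-1],[[0,0,0.5],[0,0,0],-1],[[0,0,0.5],[0,0,0],-1],[[0,0,0.5],[0,0,0],-1],[[0,0,0.4],[0,0,0],-1],[[0,0,0.3],[0,0,0],-1],[[0,0,0.2],[0,0,0],-1],[[0,0,0],[0,0,0],-1]])

```text
t: 24.1
ee_pos: [0.5057, 0.155, 0.0299]
eef_rot: [[-0.139, -0.99, 0.011], [-0.99, 0.139, -0.001], [-0.0, -0.011, -1.0]]
wrist_force: [1.3, 0.2, -1.4]
opening: 0.0642
gripper_force: 34.3
```

Request:
jog_arm(motion=[[[0,0,0.1],[0,0,0],-1],[[0,0,0.1],[0,0,0],-1],[[0,0,0],[0,0,0],-1]])

```text
t: 24.4
ee_pos: [0.5062, 0.1551, 0.0256]
eef_rot: [[-0.139, -0.99, 0.012], [-0.99, 0.139, -0.001], [-0.001, -0.012, -1.0]]
wrist_force: [-0.3, 0.1, -1.2]
opening: 0.0639
gripper_force: 34.3
```

Request:
jog_arm(motion=[[[0,0,0.08],[-0.08,0,0],-1],[[0,0,0.08],[0,0,0],-1],[[0,0,0],[0,0,0],-1]])

```text
t: 24.7
ee_pos: [0.5062, 0.155, 0.0213]
eef_rot: [[-0.139, -0.99, 0.0], [-0.99, 0.139, 0.0], [-0.0, -0.0, -1.0]]
wrist_force: [-0.6, -0.3, -1.5]
opening: 0.064
gripper_force: 34.3
```

Request:
jog_arm(motion=[[[0,0,0.05],[0,0,0],-1],[[0,0,0.05],[0,0,0],-1],[[0,0,0],[0,0,0],-1]])

```text
t: 25.0
ee_pos: [0.506, 0.155, 0.0188]
eef_rot: [[-0.139, -0.99, 0.0], [-0.99, 0.139, 0.0], [-0.0, -0.0, -1.0]]
wrist_force: [-0.0, -0.3, -1.8]
opening: 0.0638
gripper_force: 34.3
```

Request:
jog_arm(motion=[[[0,0,0.03],[0,0,0],-1],[[0,0,0.03],[0,0,0],-1],[[0,0,0],[0,0,0],-1]])

```text
t: 25.3
ee_pos: [0.5062, 0.1551, 0.0177]
eef_rot: [[-0.139, -0.99, 0.001], [-0.99, 0.139, 0.0], [-0.001, -0.001, -1.0]]
wrist_force: [-0.9, -0.1, 0.5]
opening: 0.0644
gripper_force: 34.3
```

Request:
jog_arm(motion=[[[0,0,0.03],[0,0,0],-1],[[0,0,0.03],[0,0,0],-1],[[0,0,0],[0,0,0],-1]])

```text
t: 25.6
ee_pos: [0.5062, 0.1551, 0.0176]
eef_rot: [[-0.139, -0.99, 0.002], [-0.99, 0.139, 0.001], [-0.001, -0.001, -1.0]]
wrist_force: [-4.2, -1.1, 10.0]
opening: 0.0639
gripper_force: 35.1
```

Contact came at 17.7 mm, as predicted. I ease off and open gently.

Request:
jog_arm(motion=[[[0,0,-0.04],[0,0,0],-1],[[0,0,0],[0,0,0],0.6],[[0,0,0],[0,0,0],0.7],[[0,0,0],[0,0,0],0.8],[[0,0,0],[0,0,0],1],[[0,0,0],[0,0,0],1],[[0,0,0],[0,0,0],1],[[0,0,0],[0,0,0],1]])

```text
t: 26.4
ee_pos: [0.5061, 0.1551, 0.017]
eef_rot: [[-0.139, -0.99, 0.001], [-0.99, 0.139, 0.0], [-0.0, -0.001, -1.0]]
wrist_force: [-0.1, 0.1, 0.0]
opening: 0.0853
gripper_force: 0.0
```

Request:
jog_arm(motion=[[[0,0,-0.3],[0,0,0],1],[[0,0,-0.5],[0,0,0],1],[[0,0,-0.6],[0,0,0],1],[[0,0,-0.8],[0,0,0],1],[[0,0,-0.8],[0,0,0],1],[[0,0,-1],[0,0,0],1],[[0,0,-1],[0,0,0],1],[[0,0,-1],[0,0,0],1],[[0,0,0],[0,0,0],1],[[0,0,0],[0,0,0],1]])

```text
t: 27.4
ee_pos: [0.5067, 0.1552, 0.1685]
eef_rot: [[-0.139, -0.99, 0.003], [-0.99, 0.139, 0.001], [-0.002, -0.003, -1.0]]
wrist_force: [0.4, 0.3, -0.7]
opening: 0.0855
gripper_force: 0.0
```

```bash
python3 - <<'E'
from h import *
ims=[]
for c in ["scene","wrist"]:
    im,proj,ray=cam(c); ims.append(im)
    for nm in ["roll","tray","knob_grip","shoe_lip"]:
        for o in finder.landmark_of(c,nm)[:4]: print(c,nm,np.array(o["position"]),round(o["confidence"],2))
a=cv2.resize(ims[0][120:320,200:460],(520,400)); b=cv2.resize(ims[1],(280,210))
k=np.zeros((400,800,3),np.uint8); k[:,:520]=a; k[:210,520:]=b
cv2.imwrite("pics/fin.png",k)
E
```

```text
scene roll [ 0.3503 -0.0615 -0.0035] 0.9
scene roll [ 0.5325 -0.345   0.0015] 0.79
scene roll [0.5082 0.1587 0.0009] 0.7
scene roll [ 0.6901 -0.0247  0.0028] 0.66
scene tray [ 0.5111 -0.0826  0.0851] 0.23
scene knob_grip [ 0.5797 -0.2128  0.0757] 0.66
scene shoe_lip [ 0.5433 -0.1399  0.0665] 0.82
wrist roll [0.5046 0.1566 0.0082] 0.66
wrist tray [ 0.504   0.1547 -0.0004] 0.56
```

View pics/fin.png

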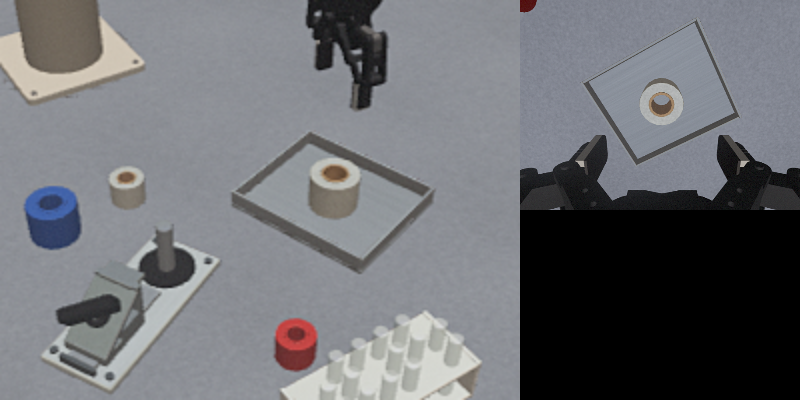

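The roll stands upright mid-tray at (334,187). The shoe is back with the clamp loose, and the gripper is clear.

```bash
python3 -c "
from cell import hand_in
print(hand_in())"
```

```text
the job is handed in; nothing more can be done
None
```

The job is handed in: I turned the clamp knob to its loose stop, slid the shoe fully back, and left the roll standing upright near the middle of the tray, with the gripper clear; the hand-in returned no verdict.

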